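# Roll a pylon tube into the cutting cradle

### The arm

A 7-joint arm with a two-finger parallel gripper is mounted at the origin on a cart in front of the work surface, level with it; the furniture and walls round the work are solid. World frame = base frame: x ahead of the robot, y to its left, z up, the work surface at z = 0. Lengths are in m, angles in rad, forces in N, time in s.
With the tool pointing down it reaches from about 0.35 to 0.9 m from the base axis. Payload 7.2 kg.
Tool frame: the origin (TCP) lies between the finger pads; the fingertips stand 22 mm ahead of it and the grasp point (between the pads) lies 3 mm ahead of it; z points along the fingers, y is the line along which they close (so a half turn about z gives the same grasp; the last joint's range is limited). The gripper opens to 88 mm and grips with 3 to 60 N. Pads are 20 mm wide; open, the fingers measure 115 mm over their backs; the gripper's body (75 mm by 178 mm) begins 61 mm behind the grasp point.
Start: joints at [-0.068, 0.411, -0.013, 1.596, 0.006, 1.134, -0.082], TCP at [0.625, -0, 0.245] pointing down, gripper open.
Joint ranges: [-2.95, 2.95], [-0.29, 1.99], [-1.47, 1.44], [0.14, 2.54], [-1.03, 4.17], [0.13, 1.85], [-2.86, 2.86]. Speed limits (rad/s): [2.39, 2.39, 3.01, 3.01, 3.14, 3.14, 3.14].

### API

Orientations are given as a unit quaternion [x, y, z, w].
In Python, from plant import readout, eyes, ctrl gives the robot as it stands. The module is installed in compiled form; this text tells all that it offers.
- The arm moves only by the tool step_arm, never from a script. Its argument "series" is a list of rows, each a list of 3 entries, a list of its own where there are three numbers: the shift along the tool's x, y, z each as a share of 20 mm, from -1 to 1, then the turn, a rotation vector about the tool's x, y, z each as a share of 0.08 rad, from -1 to 1, then the opening, from -1 (shut) to 1 (fully open). A call has 1 to 12 rows; each row shifts and turns the commanded pose from where the row before left it, along the tool's axes as they then stand; what a row does not reach is not made up. A row lasts 1/8 s, in which the tool goes at most 62.5 mm and 10.7 degrees, less where a joint would pass 70% of its speed; a pose out of reach is approached as far as the arm can. A call with a number of a shift or a turn outside -1 to 1 is refused whole. A call with a gripper value outside its range is refused whole. The fingers move at their own pace and stop on an object; "squeeze" is the grip in N (left out, the last holds). Time passes only in rows, so rows that do not move let the fingers close. It gives the time, the measured TCP pose, the force, the opening and the grip force at its end, in the units of the state.
- readout.observe(): the state, without advancing time (a new reading comes with each control period).
- eyes.snapshot(name): name is "scene" or "side" or "wrist"; returns the picture (400x640x3 uint8, red, green, blue); there is no depth.
- eyes.get_calibration(name): a dict with "fx", "fy", "cx", "cy" (pixels), "rvec" (rotation vector, rad) and "tvec" (3), from world to camera coordinates, as OpenCV has them; the wrist camera has in their place "T_tool_cam" (4x4, takes a point from camera to tool coordinates, whose origin is the TCP and whose axes are the flange's). Camera axes: x right, y down, z forward; pixel columns grow to the right and rows downward; lengths in m; the calibration is good to about 2 mm. A picture is of the moment at which its call begins: read the wrist's pose just before it. get_calibration takes no time and is no camera call.
- ctrl.hand_in(): hands the job in; it is judged then, once.
The state is a dict: "time": time; "joint_pos": joint angles; "joint_vel": joint speeds; "tau": joint torques, N m; "ee_pos": TCP position; "tcp_rot": TCP orientation; "ft_force": force on the tool from outside, world axes, zero at the start; "wrist_torque": the same for the moment, N m; "finger_gap": finger opening in m; "grasp_force": force on a finger pad.
Only numpy, scipy, OpenCV 4.12 (cv2) and the standard library are available. Lean on these libraries where they do the work, as an engineer would, in place of code of your own. Each camera call takes 0.05 s, during which the arm holds its last target. There are 200 camera calls.

### The job

Push the loose aluminium pylon tube with your fingertips so that it rolls sideways along the bench, up the cradle's ramp and down into its V. Then push the tube's free end along the V until its other end is up against the cradle's stop plate, and let go of it. Only push the tube, never pick it up or raise it off what it lies on, and leave the other things on the bench where they are.

Things in the scene. Friction and masses are not known exactly. Their poses are not given: they have to be found in the camera images.
- pylon: plain whitish aluminium pylon tube, 30 mm diameter, 160 mm long, 0.13 to 0.27 kg, flat ends, lying on its side, free to roll, within 0.08 rad of parallel to the V. Origin: mid-length on its outside, underneath at the start; it goes round as the tube rolls. Own y = the length axis; x and z turn as it rolls.
- tube_mid (a point): point on the tube's axis at mid-length (the centre of the tube), 15 mm above the bench while the tube lies on it. The tube rolls square to its own axis, stops soon when not pushed, and turns parallel to the V when it drops in
- tube_end_a (a point): centre of the end face towards the stop plate's side, 80 mm from tube_mid
- tube_end_b (a point): centre of the other (free, far) end face, 80 mm from tube_mid
- cradle: cutting cradle of bent 3 mm bare aluminium sheet, fixed to the bench, 165 mm along the V by 161 mm. Origin on the bench under the bottom of the V. x: along the V, away from the robot and the stop plate; y: across, the way the tube rolls in (ramp on the -y side, tall back on the +y side); z up. Sheet from x = -80 to +85 mm; the +x end is open
- seat (a point): where tube_mid is when the tube lies in the V and touches the stop plate: x = 0, y = -2.5, z = 19.7 mm in the cradle's frame, axes as the cradle's. The V: bottom 1 mm above the bench at y = 0; near side rises 30 degrees to the ridge; far side rises 45 degrees to the back's top edge, 33 mm high at y = +32 mm (back 5 mm thick, a flat flange behind it to y = +65 mm)
- ridge (a point): middle of the ridge between ramp and V, 11 mm above the bench, at y = -17 mm in the cradle's frame. The ramp falls from it at 8 degrees to the bench at y = -96 mm. The sheet is smooth and slippery (friction with the tube about 0.3)
- stop (a point): middle of the inner face of the steel stop plate that closes the V at the robot's end: x = -80, y = +7, z = 20 mm in the cradle's frame. The plate is 40 mm high, 6 mm thick and spans y = -24 to +38 mm
- clamp: bystander: silvery pylon tube clamp with a cap screw, 42x52x34 mm, behind the cradle's back; origin under its centre
- pyramid: bystander: silvery pyramid adapter on a square plate, 50x50x26 mm, beyond the far end of the back; origin under its centre
- spool: bystander: wooden thread spool with black thread, standing, 42 mm diameter, 50 mm high, beyond the tube's far end; origin under its centre
- driver: bystander: screwdriver with red handle, 27x205x27 mm, lying to the right of the tube; origin under its centre
- tin: bystander: round tin can, brown and yellow, 67 mm diameter, 106 mm high, to the left; origin under its centre
- brush: bystander: glue brush with wooden handle, 34x172x12 mm, lying to the left; origin under its centre
- pen: bystander: red pencil, 8x165x8 mm, lying to the right; origin under its centre
Not all that is in view belongs to the job. Several things have the shape of the cradle; the one meant has the colours described above. There is more than one size of the pylon; the job needs the larger.

How it is judged:
On the way, in this order (a step that is already met when the one before it is completed fails the run):
1. the tube is rolling: it has turned more than 1.2 rad about its own length axis (angle between pylon's own z axis and vertical above 1.2 rad).
2. the tube lies down in the V (y of tube_mid in the frame of seat between -0.004 and 0.004 m and z of tube_mid in the frame of seat below 0.003 m and angle between the y axis of pylon and the x axis of cradle, either way round below 0.04 rad), for 0.2 s.
At the end, for the whole second after the job is handed in: The tube lies at rest in the V (its centre within 4 mm of the seat across the V and no more than 3 mm above it, its axis within 0.04 rad of the V's), with its end within 3 mm of the stop plate (all of step 2 and x of tube_mid in the frame of seat between -0.003 and 0.003 m and linear speed of pylon below 0.02 m/s and angular speed of pylon below 0.3 rad/s); the robot touches nothing.
It fails at once if the tube is lifted: its centre higher than 23 mm over the open bench, or either end's centre higher than 40 mm anywhere (height (world z) of any of tube_end_a, tube_end_b above 0.04 m or (y of tube_mid in the frame of cradle below -0.12 m and height (world z) of tube_mid above 0.023 m)).
It fails at once if a bystander is moved more than 15 mm (distance of any of clamp, pyramid, spool, driver, tin, brush, pen from where it was at the start of the episode above 0.015 m).
It also fails if it takes over 50 s, if anything falls off the work surface, if the arm or the gripper's body presses on something with over 40 N, if the wrist force passes 120 N, or if a joint passes its speed limit or range.

## Working session

There is one attempt and no reset: what is moved stays moved. The work goes in short steps, Python scripts to look and compute and a tool call to move; the robot and the scene stay as the last step left them, time stands still between calls to the robot, and variables do not carry over. Pictures are saved under pics/ and viewed, at most 12 in all, crops included, and the job is handed in when it is done.

Besides the shell and the picture viewer there is one more tool, called after ">>>" in YAML: its name, and indented under it one key for each argument. step_arm: Moves the arm, as the interface text tells. Its arguments: {"type":"object","properties":{"series":{"type":"array","items":{"type":"array"}},"squeeze":{"type":"number"}},"required":["series"]}

```bash
mkdir -p pics; cat > h.py <<'E'
import numpy as np, cv2
from scipy.spatial.transform import Rotation as R
from plant import readout, eyes, ctrl
def snap(n,f):
    im=eyes.snapshot(n); cv2.imwrite('pics/'+f,im[:,:,::-1]); return im
def cam(n):
    c=eyes.get_calibration(n)
    K=np.array([[c['fx'],0,c['cx']],[0,c['fy'],c['cy']],[0,0,1.]])
    return K,np.array(c['rvec'],float).ravel(),np.array(c['tvec'],float).ravel()
def ray(n,px,z):
    K,r,t=cam(n); Rm=R.from_rotvec(r).as_matrix(); o=-Rm.T@t
    out=[]
    for u,v in px:
        d=Rm.T@np.linalg.solve(K,[u,v,1]); out.append(o+d*(z-o[2])/d[2])
    return np.array(out)
def proj(n,P):
    K,r,t=cam(n); return cv2.projectPoints(np.array(P,float),r,t,K,None)[0][:,0]
E
python3 - <<'E'
from h import *
s=readout.observe(); print(s['time'],s['ee_pos'],s['tcp_rot'])
a=snap('scene','s0.png'); snap('side','d0.png')
for n in('scene','side'):
    K,r,t=cam(n); print(n,K[0,0],-R.from_rotvec(r).as_matrix().T@t)
E
```

```text
0.0 [ 6.24527548e-01 -6.84728695e-05  2.43812150e-01] [ 7.07107044e-01  7.07106058e-01 -6.18231462e-04 -5.18735311e-04]
scene 485.7685238070901 [-0.07104294  0.9715659   0.98622387]
side 497.4837555293654 [ 0.09944601 -1.0732407   1.28345223]
```

View pics/s0.png

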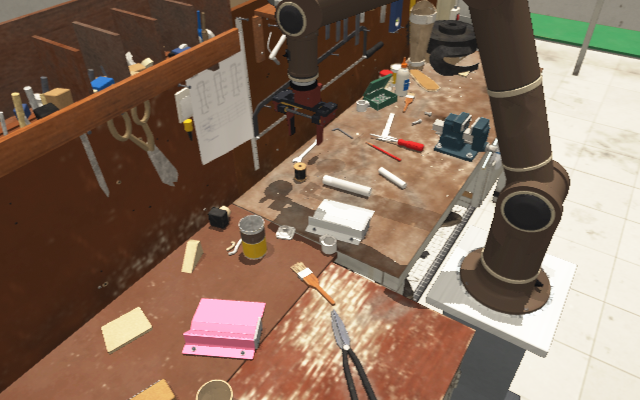

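View pics/d0.png

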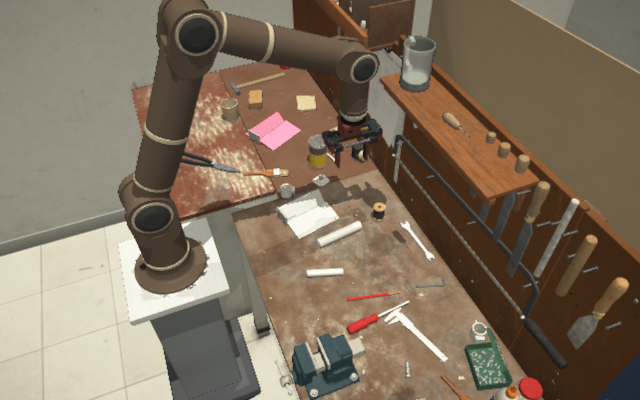

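Candidates: the cradles are silvery at scene (342,222) / side (308,215) and pink at scene (225,330) / side (272,130). Bare aluminium means the silvery one. The tubes are at scene (347,186) / side (340,234), longer and thicker, and at scene (392,177) / side (325,272), smaller. I take the larger. I'll confirm in an enlarged crop.

```bash
python3 - <<'E'
import cv2,numpy as np
a=cv2.imread('pics/s0.png')[165:255,270:420]; b=cv2.imread('pics/d0.png')[165:290,265:400]
a=cv2.resize(a,None,fx=4,fy=4,interpolation=cv2.INTER_CUBIC); b=cv2.resize(b,None,fx=4.4,fy=4.4,interpolation=cv2.INTER_CUBIC)
cv2.imwrite('pics/ca.png',a); cv2.imwrite('pics/cb.png',b)
E
```

```text
(no output)
```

View pics/ca.png

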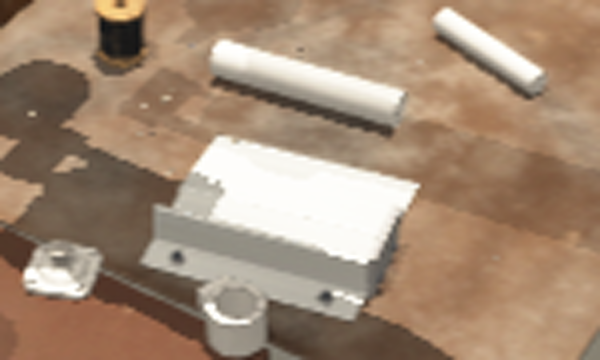

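View pics/cb.png

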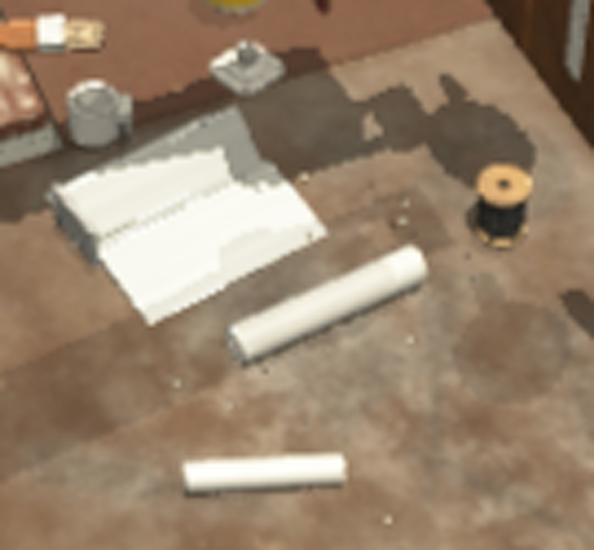

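The crops confirm it: the silvery bent-sheet cradle has the clamp behind its back, and the longer, thicker tube beside its ramp is the pylon. Next I fit both poses.

```bash
cat > fit.py <<'E'
from h import *
from scipy.optimize import least_squares
S=lambda p:(270+p[0]/4,165+p[1]/4)
D=lambda p:(265+p[0]/4.4,165+p[1]/4.4)
obs=[('scene',S((220,137)),(.085,-.096,0)),('scene',S((419,185)),(-.080,-.096,0)),('scene',S((155,205)),(.085,.037,.033)),
('scene',S((143,263)),(.085,.065,.002)),('scene',S((355,319)),(-.08,.065,.002)),
('side',D((152,323)),(-.08,-.096,0)),('side',D((327,233)),(.085,-.096,0)),('side',D((238,107)),(.085,.035,.033))]
def W(q,P): 
    c,s=np.cos(q[2]),np.sin(q[2]); P=np.atleast_2d(P); return np.c_[q[0]+c*P[:,0]-s*P[:,1],q[1]+s*P[:,0]+c*P[:,1],P[:,2]]
f=lambda q:np.concatenate([proj(n,W(q,P))[0]-p for n,p,P in obs])
r=least_squares(f,[.6,.1,0]); print('cradle',r.x.round(4),f(r.x).reshape(-1,2).round(1).tolist())
# tube: silhouette mask match
ims={'scene':cv2.imread('pics/s0.png'),'side':cv2.imread('pics/d0.png')}
def pts(q,rad=.015,z=.015,L=.08):
    a=np.linspace(0,2*np.pi,40); P=np.array([[x,rad*np.cos(t),z+rad*np.sin(t)] for x in(-L,L) for t in a]); return W(q,P)
box={'scene':(318,170,378,202),'side':(312,216,366,252)}
masks={}
for n,(x0,y0,x1,y1) in box.items():
    h=cv2.cvtColor(ims[n],cv2.COLOR_BGR2HSV); m=((h[...,1]<60)&(h[...,2]>100)).astype(np.uint8); k=np.zeros_like(m); k[y0:y1,x0:x1]=m[y0:y1,x0:x1]
    c=cv2.connectedComponentsWithStats(k); i=1+np.argmax(c[2][1:,4]); masks[n]=(c[1]==i); print(n,c[2][i])
def iou(q,n):
    k=np.zeros((1600,2560),np.uint8); h=cv2.convexHull(((proj(n,pts(q))+.5)*4).astype(np.int32)); cv2.fillConvexPoly(k,h,1)
    m=cv2.resize(masks[n].astype(np.uint8),None,fx=4,fy=4,interpolation=cv2.INTER_NEAREST)
    return (k&m).sum()/(k|m).sum()
from scipy.optimize import minimize
q0=[*ray('side',[(340,234)],.015)[0][:2],r.x[2]]
for w in (['scene'],['side'],['scene','side']):
    o=minimize(lambda q:-sum(iou(q,n) for n in w),q0,method='Nelder-Mead',options=dict(initial_simplex=np.array([q0]*4)+np.r_[np.zeros((1,3)),np.diag([.01,.01,.08])])); print(w,o.x.round(4),-o.fun)
c,s=np.cos(r.x[2]),np.sin(r.x[2]); d=o.x[:2]-r.x[:2]; print('tube in cradle',c*d[0]+s*d[1],-s*d[0]+c*d[1],o.x[2]-r.x[2])
# clutter estimates
for nm,p,z in(('spool',(379,211),.025),('smalltube',(325,272),.01),('pencil',(373,296),.004),('driver',(378,317),.012),('smallL',(307,272),.01),('smallR',(343,272),.01)): print(nm,ray('side',[p],z)[0].round(3))
v=ims['side'].copy()
cv2.polylines(v,[cv2.convexHull(proj('side',pts(o.x)).astype(np.int32))],1,(0,0,255))
E
python3 fit.py
```

```text
cradle [0.472  0.0513 0.2044] [[-0.2, -1.5], [0.1, -1.4], [-0.2, -0.2], [-0.6, -0.8], [-0.0, -0.5], [-1.3, -0.2], [-0.6, -0.6], [-1.5, -0.7]]
scene [322 175  50  22 488]
side [316 220  46  32 593]
['scene'] [ 0.5406 -0.1015  0.1285] 0.9388188288175803
['side'] [ 0.5396 -0.1042  0.1323] 0.744714092282054
['scene', 'side'] [ 0.5404 -0.1024  0.119 ] 1.6707635072751248
tube in cradle 0.03575063976561741 -0.16431662377147419 -0.08533809455193306
spool [ 0.705 -0.073  0.025]
smalltube [ 0.44  -0.227  0.01 ]
pencil [ 0.542 -0.359  0.004]
driver [ 0.521 -0.433  0.012]
smallL [ 0.389 -0.205  0.01 ]
smallR [ 0.492 -0.248  0.01 ]
```

>>> step_arm:
  series:
    - [[-1,-0.57,0],[0,0,0],1]
    - [[-1,-0.57,0],[0,0,0],1]
    - [[-1,-0.57,0],[0,0,0],1]
    - [[-1,-0.57,0],[0,0,0],1]
    - [[-1,-0.57,0],[0,0,0],1]
    - [[-1,-0.57,0],[0,0,0],1]
    - [[-1,-0.57,0],[0,0,0],1]
    - [[0,0,1],[0,0,-0.78],1]
    - [[0,0,1],[0,0,-0.78],1]
    - [[0,0,1],[0,0,0],1]
    - [[0,0,1],[0,0,0],1]
    - [[0,0,0],[0,0,0],1]

```text
time: 1.6
ee_pos: [0.5438, -0.1407, 0.1636]
tcp_rot: [0.662, 0.75, -0.001, -0.001]
ft_force: [0.0, 0.7, -0.2]
finger_gap: 0.0879
grasp_force: 0.0
```

```bash
python3 - <<'E'
from h import *
s=readout.observe(); print(s['time'],s['ee_pos'],R.from_quat(s['tcp_rot']).as_matrix().round(3),s['finger_gap'])
snap('wrist','w0.png'); c=eyes.get_calibration('wrist'); print({k:(np.array(v).round(4).tolist()) for k,v in c.items()})
E
```

```text
1.6 [ 0.54375103 -0.14071377  0.16357606] [[-0.124  0.992 -0.003]
 [ 0.992  0.124  0.   ]
 [ 0.001 -0.003 -1.   ]] 0.08794110358619368
{'fx': 327.9291, 'fy': 327.9291, 'cx': 325.8864, 'cy': 202.182, 'T_tool_cam': [[-0.0004, -0.9656, -0.2601, 0.0718], [1.0, -0.0004, 0.0001, 0.001], [-0.0002, -0.2601, 0.9656, -0.1401], [0.0, 0.0, 0.0, 1.0]]}
```

View pics/w0.png

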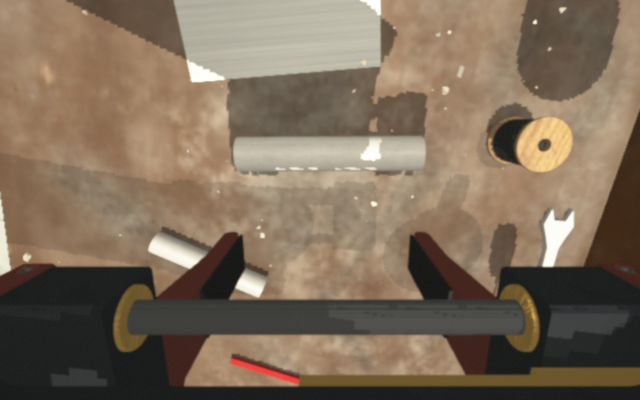

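The wrist view shows the tube level across the image, with ends at (233,155) and (425,152). The ramp foot corners are at (190,82) and (382,66). Both fingertips are behind the tube, and the small tube is left-below and clear of the fingers' path. I check these against the fit.

```bash
cat >> h.py <<'E'
def wray(s,px,z):
    c=eyes.get_calibration('wrist'); K=np.array([[c['fx'],0,c['cx']],[0,c['fy'],c['cy']],[0,0,1.]]); T=np.array(c['T_tool_cam'])
    Rw=R.from_quat(s['tcp_rot']).as_matrix(); o=s['ee_pos']+Rw@T[:3,3]
    return np.array([o+d*(z-o[2])/d[2] for d in (Rw@T[:3,:3]@np.linalg.solve(K,[u,v,1]) for u,v in px)])
CR=np.array([.472,.0513,.2044])
def incr(P):
    P=np.atleast_2d(P); c,s=np.cos(CR[2]),np.sin(CR[2]); d=P[:,:2]-CR[:2]; return np.c_[d@[c,s],d@[-s,c]]
E
python3 - <<'E'
from h import *
s=readout.observe()
e=wray(s,[(234,155),(424,152)],.02); print('tube ends',e.round(4),e.mean(0),np.arctan2(*(e[1]-e[0])[1::-1]),np.linalg.norm(e[1]-e[0]))
f=wray(s,[(190,82),(382,66)],0); print('foot',f.round(4),np.arctan2(*(f[1]-f[0])[1::-1]),np.linalg.norm(f[1]-f[0]),incr(f).round(4))
t=s['ee_pos']+R.from_quat(s['tcp_rot']).as_matrix()@[0,0,.022]; print(incr([e.mean(0),t]))
im=cv2.imread('pics/w0.png'); 
print(im[100:180,330].mean(1).astype(int).tolist())
E
```

```text
tube ends [[ 0.4618 -0.1134  0.02  ]
 [ 0.6246 -0.0905  0.02  ]] [ 0.54319515 -0.1019257   0.02      ] 0.1395132367630964 0.16430951791096265
foot [[ 0.4151 -0.0573  0.    ]
 [ 0.5798 -0.0237  0.    ]] 0.20136056376188188 0.16814742426070284 [[-0.0778 -0.0948]
 [ 0.0903 -0.0953]]
[[ 0.03861137 -0.16448717]
 [ 0.0320375  -0.20274787]]
[94, 94, 93, 92, 91, 91, 92, 93, 93, 96, 95, 98, 99, 98, 98, 98, 95, 93, 94, 94, 95, 95, 94, 92, 91, 92, 91, 92, 90, 90, 91, 88, 89, 89, 89, 96, 119, 145, 156, 162, 167, 170, 175, 175, 176, 177, 179, 183, 187, 189, 190, 191, 193, 195, 192, 190, 185, 184, 184, 182, 178, 176, 174, 170, 167, 164, 161, 158, 153, 147, 149, 162, 173, 176, 176, 177, 179, 180, 179, 180]
```

>>> step_arm:
  series:
    - [[0,0,1],[0,0,0],1]
    - [[0,0,1],[0,0,0],1]
    - [[0,0,1],[0,0,0],1]
    - [[0,0,1],[0,0,0],1]
    - [[0,0,1],[0,0,0],1]
    - [[0,0,1],[0,0,0],1]
    - [[0,0,0.7],[0,0,0],1]
    - [[0,0,0],[0,0,0],1]
    - [[0,0,0],[0,0,0],1]

```text
time: 2.78
ee_pos: [0.5458, -0.1402, 0.0315]
tcp_rot: [0.662, 0.75, 0.0, 0.001]
ft_force: [-1.2, 0.3, 0.3]
finger_gap: 0.0878
grasp_force: 0.0
```

>>> step_arm:
  series:
    - [[0.25,0,0],[0,0,0],1]
    - [[0.25,0,0],[0,0,0],1]
    - [[0.25,0,0],[0,0,-0.1],1]
    - [[0.25,0,0],[0,0,-0.1],1]
    - [[0.25,0,0],[0,0,0],1]
    - [[0.25,0,0],[0,0,0],1]
    - [[0.25,0,0],[0,0,0],1]
    - [[0.25,0,0],[0,0,0],1]
    - [[0.25,0,0],[0,0,0],1]
    - [[0.25,0,0],[0,0,0],1]
    - [[0,0,0],[0,0,0],1]

```text
time: 4.15
ee_pos: [0.5384, -0.0899, 0.0306]
tcp_rot: [0.655, 0.755, 0.0, -0.0]
ft_force: [0.5, 0.2, -0.1]
finger_gap: 0.0881
grasp_force: 0.0
```

```bash
cat > look.py <<'E'
import sys
from h import *
s=readout.observe(); print(s['time'],s['ee_pos'].round(4) if hasattr(s['ee_pos'],'round') else s['ee_pos'],'incr',incr([s['ee_pos']]).round(4),'yaw',R.from_quat(s['tcp_rot']).as_matrix()[:,0].round(3),s['ft_force'])
w=eyes.snapshot('wrist'); d=eyes.snapshot('side')
a=cv2.resize(d[165:290,265:400],None,fx=3.2,fy=3.2,interpolation=cv2.INTER_CUBIC)[:,:,::-1]
b=np.zeros((400,432,3),np.uint8); b[:]=a[:400,:432]
im=np.hstack([cv2.resize(w[:,:,::-1],(640,400))[:, 140:508],b])
cv2.imwrite('pics/'+sys.argv[1],im); cv2.imwrite('pics/raw_'+sys.argv[1],w[:,:,::-1])
E
python3 look.py l1.png
```

```text
4.15 [ 0.5384 -0.0899  0.0306] incr [[ 0.0364 -0.1517]] yaw [-0.141  0.99   0.   ] [ 0.49273243  0.15088264 -0.10205483]
```

View pics/l1.png

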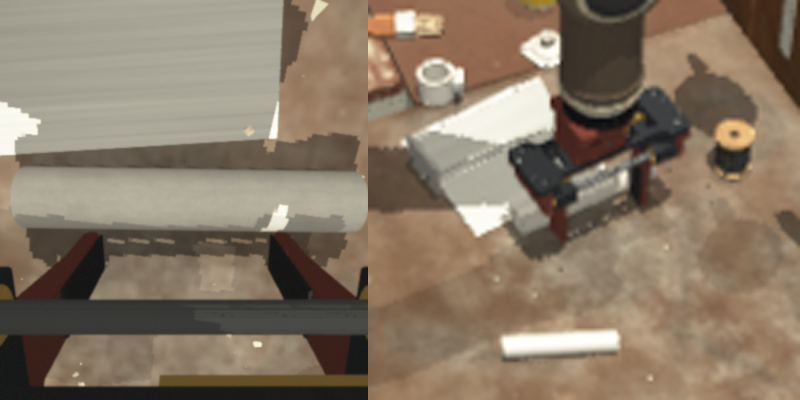

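The wrist half shows the tube lying just ahead of both fingertips (rows 168–232), nearly parallel to the ramp foot. The side half shows the small tube undisturbed. I go on up the ramp, turning to the V's direction and raising the fingertips a little.

>>> step_arm:
  series:
    - [[0.25,0,0],[0,0,-0.08],1]
    - [[0.25,0,-0.02],[0,0,-0.08],1]
    - [[0.25,0,-0.02],[0,0,-0.08],1]
    - [[0.25,0,-0.02],[0,0,-0.08],1]
    - [[0.25,0,-0.02],[0,0,-0.08],1]
    - [[0.25,0,-0.02],[0,0,-0.08],1]
    - [[0.25,0,-0.03],[0,0,-0.08],1]
    - [[0.25,0,-0.03],[0,0,-0.08],1]
    - [[0.25,0,-0.03],[0,0,-0.08],1]
    - [[0.25,0,-0.03],[0,0,-0.08],1]

```text
time: 5.5
ee_pos: [0.53, -0.041, 0.0351]
tcp_rot: [0.631, 0.776, 0.0, 0.0]
ft_force: [1.0, -1.4, 0.5]
finger_gap: 0.0878
grasp_force: 0.6
```

>>> step_arm:
  series:
    - [[0.25,0,-0.03],[0,0,0],1]
    - [[0.25,0,-0.03],[0,0,0],1]
    - [[0.25,0,-0.03],[0,0,0],1]
    - [[0.25,0,-0.03],[0,0,0],1]
    - [[0.25,0,-0.03],[0,0,0],1]
    - [[0.25,0,-0.03],[0,0,0],1]
    - [[0.25,0,-0.03],[0,0,0],1]
    - [[0.25,0,-0.03],[0,0,0],1]
    - [[0,0,0],[0,0,0],1]

```text
time: 6.62
ee_pos: [0.5217, -0.0013, 0.0398]
tcp_rot: [0.631, 0.776, 0.0, -0.0]
ft_force: [0.9, -0.6, -0.4]
finger_gap: 0.0875
grasp_force: 0.2
```

```bash
python3 look.py l2.png
```

```text
6.625 [ 0.5217 -0.0013  0.0398] incr [[ 0.038  -0.0616]] yaw [-0.204  0.979  0.   ] [ 0.89297336 -0.63897908 -0.37950205]
```

View pics/l2.png

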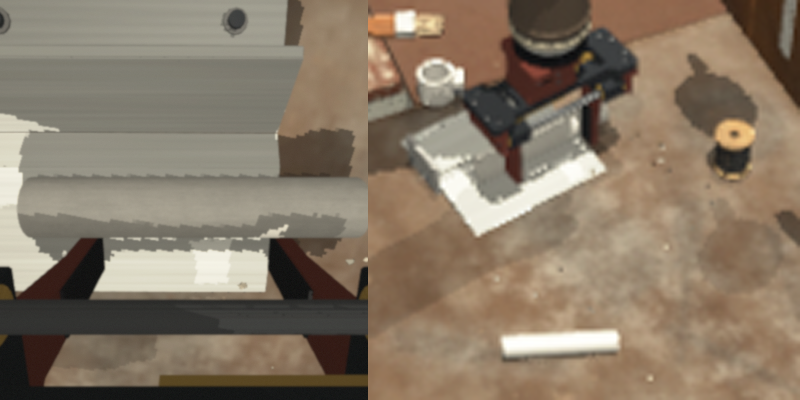

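The wrist view shows the tube on the ramp against both fingertips (rows 178–238), parallel to the V and about 20 mm short of the ridge.

>>> step_arm:
  series:
    - [[0.2,0,-0.02],[0,0,0],1]
    - [[0.2,0,-0.02],[0,0,0],1]
    - [[0.2,0,0],[0,0,0],1]
    - [[0.2,0,0],[0,0,0],1]
    - [[0.2,0,0],[0,0,0],1]
    - [[0.2,0,0],[0,0,0],1]
    - [[0,0,0],[0,0,0],1]
    - [[0,0,0],[0,0,0],1]
    - [[0,0,0],[0,0,0],1]
    - [[0,0,0],[0,0,0],1]

```text
time: 7.98
ee_pos: [0.5171, 0.0213, 0.0407]
tcp_rot: [0.631, 0.776, 0.0, 0.0]
ft_force: [0.2, 0.6, -0.1]
finger_gap: 0.0877
grasp_force: 0.0
```

```bash
python3 look.py l3.png
```

```text
7.975 [0.5171 0.0213 0.0407] incr [[ 0.038  -0.0385]] yaw [-0.203  0.979 -0.   ] [ 0.2308329   0.56429462 -0.11275583]
```

View pics/l3.png

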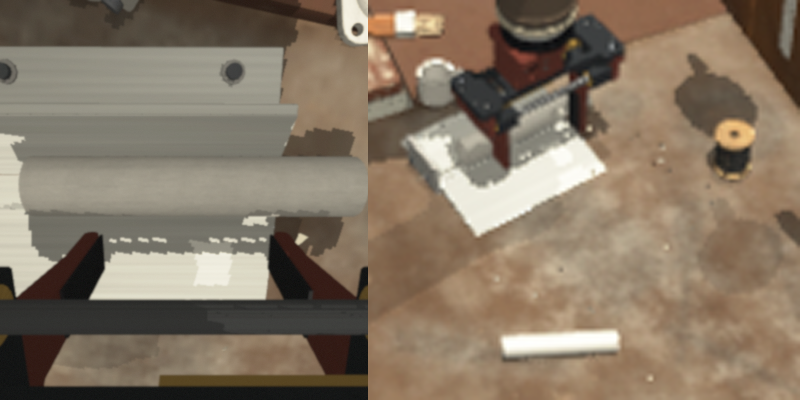

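The tube has left the fingers and lies in the V (wrist rows 156–214). I measure it.

```bash
python3 - <<'E'
from h import *
s=readout.observe()
im=cv2.imread('pics/raw_l3.png').astype(int)
print('row185 right',im[185,490:540].mean(1).astype(int).tolist()); print('row185 left',im[185,145:180].mean(1).astype(int).tolist())
print('upper/lower sil, mid',incr(wray(s,[(330,156),(330,214)],.0197)).round(4))
for z in(.0197,.03): print(z,incr(wray(s,[(159,185),(513,187)],z)).round(4))
E
```

```text
row185 right [153, 154, 154, 152, 152, 151, 150, 151, 149, 150, 149, 147, 149, 148, 148, 148, 147, 145, 137, 127, 125, 124, 124, 124, 123, 124, 122, 121, 121, 123, 122, 122, 123, 125, 124, 126, 125, 125, 127, 125, 127, 125, 126, 124, 123, 120, 120, 118, 116, 117]
row185 left [210, 210, 209, 209, 209, 210, 210, 209, 209, 209, 210, 210, 205, 184, 161, 150, 149, 150, 149, 148, 148, 148, 148, 148, 149, 149, 150, 151, 152, 152, 153, 152, 153, 152, 153]
upper/lower sil, mid [[ 0.0411  0.0133]
 [ 0.0412 -0.0164]]
0.0197 [[-0.0446 -0.0012]
 [ 0.1331 -0.0023]]
0.03 [[-0.0393  0.001 ]
 [ 0.1271  0.    ]]
```

```bash
python3 - <<'E'
from h import *
P=ray('side',[(321,181),(318,138)],.013); P[1]=ray('side',[(318,138)],.106)[0]
print(P,incr(P)); print(ray('scene',[(285,233),(251,222)],.013), incr(ray('scene',[(285,233)],.013)),ray('scene',[(251,222)],.106),incr(ray('scene',[(251,222)],.106)))
E
```

```text
[[0.58146847 0.15360303 0.013     ]
 [0.62288951 0.28221487 0.106     ]] [[0.1279551  0.07795351]
 [0.19461946 0.19548039]]
[[0.57682152 0.18361286 0.013     ]
 [0.68982065 0.20028067 0.013     ]] [[0.12949626 0.10828186]] [[0.61711352 0.27398367 0.106     ]] [[0.18729295 0.18859296]]
```

>>> step_arm:
  series:
    - [[-0.2,0,-1],[0,0,0],1]
    - [[0,0,-1],[0,0,0],1]
    - [[0,0,-1],[0,0,0],1]
    - [[0,0,-1],[0,0,0],1]
    - [[0.3,1,0],[0,0,0],-1]
    - [[0.3,1,0],[0,0,0],-1]
    - [[0.3,1,0],[0,0,0],-1]
    - [[0.3,1,0],[0,0,0],-1]
    - [[0.3,1,0],[0,0,0],-1]
    - [[0.5,1,0],[0,0,0],-1]
    - [[0,0,0],[0,0,0],-1]
  squeeze: 10

```text
time: 9.45
ee_pos: [0.6276, 0.0824, 0.1203]
tcp_rot: [0.631, 0.776, 0.0, -0.0]
ft_force: [0.3, -0.5, 0.0]
finger_gap: 0.0212
grasp_force: 0.0
```

>>> step_arm:
  series:
    - [[-0.05,0,1],[0,0,0],-1]
    - [[0,0,1],[0,0,0],-1]
    - [[0,0,1],[0,0,0],-1]
    - [[0,0,1],[0,0,0],-1]
    - [[0,0,0.25],[0,0,0],-1]
    - [[0,0,0],[0,0,0],-1]
    - [[0,0,0],[0,0,0],-1]

```text
time: 10.32
ee_pos: [0.628, 0.0802, 0.0364]
tcp_rot: [0.631, 0.776, 0.0, 0.0]
ft_force: [0.4, -0.4, 0.0]
finger_gap: 0.0004
grasp_force: 0.0
```

```bash
python3 look.py l4.png
```

```text
10.325 [0.628  0.0802 0.0364] incr [[ 0.1586 -0.0033]] yaw [-0.203  0.979 -0.   ] [ 0.41638904 -0.42588114  0.00210259]
```

View pics/raw_l4.png

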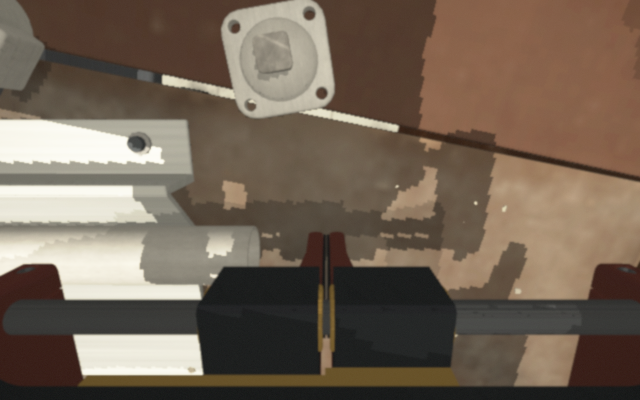

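The fingers are closed and stand beyond the free end (end face at column 260, finger edge at column 303), clear of the pyramid adapter. Now I push along the V.

>>> step_arm:
  series:
    - [[0,-0.5,0],[0,0,0],-1]
    - [[0,-0.5,0],[0,0,0],-1]
    - [[0,-0.25,0],[0,0,0],-1]
    - [[0,-0.25,0],[0,0,0],-1]
    - [[0,-0.25,0],[0,0,0],-1]
    - [[0,-0.25,0],[0,0,0],-1]
    - [[0,-0.25,0],[0,0,0],-1]
    - [[0,-0.25,0],[0,0,0],-1]
    - [[0,0,0],[0,0,0],-1]

```text
time: 11.55
ee_pos: [0.5777, 0.0698, 0.0355]
tcp_rot: [0.631, 0.776, -0.0, -0.0]
ft_force: [-0.7, -0.1, -0.1]
finger_gap: 0.0004
grasp_force: 0.0
```

>>> step_arm:
  series:
    - [[0,-0.15,0],[0,0,0],-1]
    - [[0,-0.15,0],[0,0,0],-1]
    - [[0,-0.15,0],[0,0,0],-1]
    - [[0,-0.1,0],[0,0,0],-1]
    - [[0,0,0],[0,0,0],-1]

```text
time: 12.18
ee_pos: [0.5673, 0.0677, 0.0356]
tcp_rot: [0.631, 0.776, -0.0, -0.0]
ft_force: [0.2, -0.6, -0.5]
finger_gap: 0.0005
grasp_force: 0.0
```

```bash
python3 look.py l5.png; python3 -c "
from h import *
im=cv2.imread('pics/raw_l5.png').astype(int)
for r in(245,255): print(im[r,230:330].mean(1).astype(int).tolist())"
```

```text
12.175 [0.5673 0.0677 0.0356] incr [[ 0.0967 -0.0033]] yaw [-0.203  0.979 -0.   ] [ 0.18354609 -0.62522137 -0.51139596]
[197, 190, 163, 137, 129, 128, 127, 128, 128, 129, 130, 131, 132, 131, 132, 133, 133, 132, 131, 131, 131, 130, 130, 129, 129, 129, 129, 130, 129, 127, 127, 126, 127, 128, 127, 129, 128, 127, 129, 129, 128, 129, 130, 130, 131, 132, 132, 132, 132, 131, 132, 131, 131, 130, 129, 128, 128, 128, 129, 128, 128, 128, 127, 128, 127, 129, 129, 129, 128, 127, 129, 127, 129, 127, 127, 123, 106, 77, 50, 41, 41, 42, 40, 41, 42, 40, 40, 38, 41, 43, 42, 38, 35, 30, 28, 35, 38, 32, 24, 28]
[187, 152, 142, 142, 141, 142, 139, 141, 140, 140, 141, 141, 141, 142, 141, 141, 141, 140, 140, 139, 140, 140, 141, 141, 142, 142, 141, 142, 142, 144, 143, 144, 144, 144, 143, 143, 141, 140, 141, 142, 144, 143, 143, 144, 143, 143, 144, 142, 143, 142, 142, 143, 143, 143, 142, 144, 144, 144, 145, 145, 143, 143, 141, 139, 139, 139, 139, 140, 140, 138, 139, 138, 137, 126, 98, 64, 45, 39, 41, 42, 41, 41, 41, 39, 39, 39, 40, 40, 41, 40, 41, 38, 32, 26, 26, 34, 37, 31, 27, 26]
```

>>> step_arm:
  series:
    - [[0,-0.1,0],[0,0,0],-1]
    - [[0,-0.05,0],[0,0,0],-1]
    - [[0,0,0],[0,0,0],-1]

```text
time: 12.65
ee_pos: [0.5646, 0.0671, 0.0357]
tcp_rot: [0.631, 0.776, -0.0, -0.0]
ft_force: [0.1, 0.8, 0.2]
finger_gap: 0.0005
grasp_force: 0.1
```

>>> step_arm:
  series:
    - [[0,-0.05,0],[0,0,0],-1]
    - [[0,-0.05,0],[0,0,0],-1]
    - [[0,0,0],[0,0,0],-1]

```text
time: 13.02
ee_pos: [0.5627, 0.0667, 0.0357]
tcp_rot: [0.631, 0.776, -0.0, -0.0]
ft_force: [0.1, -0.8, -0.3]
finger_gap: 0.0004
grasp_force: 0.2
```

>>> step_arm:
  series:
    - [[0,-0.05,0],[0,0,0],-1]
    - [[0,-0.05,0],[0,0,0],-1]
    - [[0,0,0],[0,0,0],-1]

```text
time: 13.4
ee_pos: [0.5617, 0.0666, 0.036]
tcp_rot: [0.631, 0.776, 0.001, 0.001]
ft_force: [4.1, 0.7, -1.4]
finger_gap: 0.0
grasp_force: 2.3
```

>>> step_arm:
  series:
    - [[0,-0.05,0],[0,0,0],-1]
    - [[0,-0.05,0],[0,0,0],-1]
    - [[0,0,0],[0,0,0],-1]

```text
time: 13.78
ee_pos: [0.5617, 0.0666, 0.0367]
tcp_rot: [0.631, 0.776, 0.002, 0.002]
ft_force: [8.3, 1.2, -0.6]
finger_gap: -0.0002
grasp_force: 4.3
```

```bash
python3 look.py l6.png
```

```text
13.775 [0.5617 0.0666 0.0367] incr [[ 0.0909 -0.0032]] yaw [-0.203  0.979  0.   ] [ 8.26195429  1.16222249 -0.5856379 ]
```

View pics/raw_l6.png

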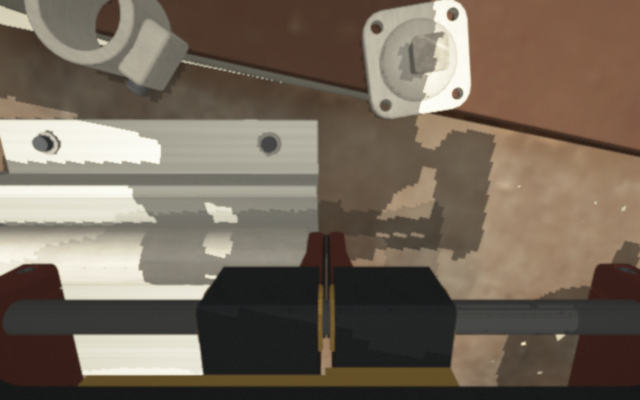

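A firm reaction (0 → 8 N, TCP halted) where the tube should meet the stop. The end face is just inside the sheet's end. I back off along the V, then up.

>>> step_arm:
  series:
    - [[0,0.15,0],[0,0,0],-1]
    - [[0,0.3,0],[0,0,0],-1]
    - [[0,1,0],[0,0,0],-1]
    - [[0,1,0],[0,0,0],-1]
    - [[0,0,-1],[0,0,0],-1]
    - [[0,0,-1],[0,0,0],-1]
    - [[-1,0,-1],[0,0,0],-1]
    - [[-1,-1,-1],[0,0,0],-1]
    - [[-1,-1,-1],[0,0,0],-1]
    - [[-1,-1,-1],[0,0,0],-1]
    - [[0,-1,-1],[0,0,0],-1]
    - [[0,0,0],[0,0,0],-1]

```text
time: 15.38
ee_pos: [0.5439, -0.0195, 0.1779]
tcp_rot: [0.632, 0.775, 0.001, 0.001]
ft_force: [0.4, -0.2, -0.3]
finger_gap: 0.0004
grasp_force: 0.0
```

```bash
python3 - <<'E'
from h import *
s=readout.observe(); print(s['time'],incr([s['ee_pos']]),s['ee_pos'])
w=snap('wrist','w7.png'); d=snap('side','d7.png')
a=cv2.resize(d[185:250,270:350],None,fx=5,fy=5,interpolation=cv2.INTER_CUBIC)[:,:,::-1]
b=np.zeros((400,400,3),np.uint8); b[:325]=a[:325]
cv2.imwrite('pics/l7.png',np.hstack([w[:,130:530,::-1],b]))
E
```

```text
15.375 [[ 0.05604974 -0.08388991]] [ 0.54391089 -0.01946661  0.17789711]
```

View pics/l7.png

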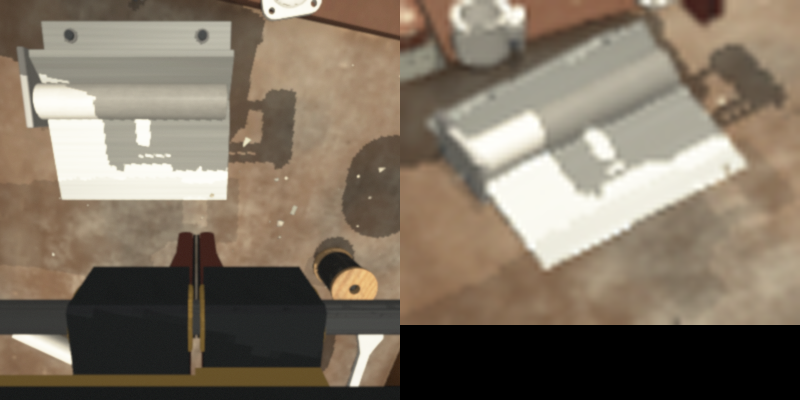

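The tube lies in the V with its left end against the stop plate (wrist column about 163, plate inner face about 160) and its free end near column 357. Numeric check before handing in.

```bash
python3 - <<'E'
from h import *
s=readout.observe(); im=cv2.imread('pics/w7.png').astype(int)
print(im[102,148:175].mean(1).astype(int).tolist()); print(im[102,345:368].mean(1).astype(int).tolist())
print(incr(wray(s,[(163,100),(357,101)],.030)).round(4)); print('sheet far edge/foot',incr(wray(s,[(191,199),(356,198)],0)).round(4))
E
```

```text
[121, 120, 118, 118, 126, 157, 192, 211, 214, 216, 212, 190, 146, 107, 128, 210, 243, 249, 250, 250, 251, 251, 251, 251, 251, 251, 251]
[178, 177, 177, 178, 177, 177, 177, 178, 179, 178, 176, 169, 161, 149, 122, 92, 84, 84, 84, 85, 84, 83, 83]
[[-0.0776 -0.0003]
 [ 0.0841 -0.001 ]]
sheet far edge/foot [[-0.0761 -0.0933]
 [ 0.0882 -0.0922]]
```

Sheet corners that should read -80 and +85 mm come out as -76.1 and +88.2, so the wrist reading is biased by about +3.5 mm. Corrected, the tube's ends are at about -81 and +80.6 mm, against the stop.

```bash
python3 -c "
from h import *
print(ctrl.hand_in())"
```

```text
the job is handed in; nothing more can be done
None
```

I rolled the larger pylon tube into the V of the bare-aluminium cradle, pushed it up against the stop plate, let go, and handed the job in at about 15.5 s. The final wrist-camera check put its centre within about 1 mm of the seat along the V; the hand-in returned no verdict.

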